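# Screw down the steriliser lid with the fold-away handle

### The arm

A 6-joint arm with a two-finger parallel gripper is mounted at the origin on the work surface. World frame = base frame: x ahead of the robot, y to its left, z up, the work surface at z = 0. Lengths are in m, angles in rad, forces in N, time in s.
With the tool pointing down it reaches from about 0.25 to 0.775 m from the base axis. Payload 4 kg.
Tool frame: the origin (TCP) lies midway between the tips of the shut fingers; the grasp point (between the pads) lies 19 mm behind it; z points along the fingers, y is the direction in which the jaws open and shut (so a half turn about z gives the same grasp; the last joint's range is limited). The gripper opens to 85 mm and grips with 20 to 120 N. Pads are 22 mm wide; open, the fingers measure 114 mm over their backs; the gripper's body (76 mm by 85 mm) begins 54 mm behind the grasp point. The pads swing forward as they close: fully open they stand 13 mm farther back than shut.
Start: joints at [-1.334, 0.087, 1.371, -0, 1.684, -0.103], TCP at [0.183, -0.519, 0.231] pointing down, gripper open.
Joint ranges: [-3.1, 3.1], [-0.76, 2.03], [0.27, 2.55], [-1.08, 4.22], [0.17, 2.65], [-2.57, 2.57]. Speed limits (rad/s): [2.79, 2.79, 3.14, 3.14, 3.14, 3.14].

### API

Orientations are given as a unit quaternion [x, y, z, w].
In Python, from station import goto, line_to, movej, release, close, hold, inverse_kinematics, get_obs, snapshot, Unreachable, hand_in, trace, mark_of gives the robot as it stands. The module is installed in compiled form; this text tells all that it offers. Calls block until the motion is done:
- goto(position, orientation): joint-space move of the TCP to a pose.
- line_to(position, orientation=None, speed=0.15): straight line of the TCP; orientation=None keeps the orientation; speed is the mean speed in m/s.
- movej(angles): joint-space move.
- release() and close(grasp_force=None): open the fingers fully, or close them until they stop; grasp_force is the grip in N (None keeps the last).
- hold(seconds).
- inverse_kinematics(position, orientation): joint angles nearest the present ones, or None.
- get_obs(): the state.
- snapshot(name): name is "side" or "top"; returns a dict with "frame" (420x560x3 uint8, blue, green, red), "vfov" (degrees; the focal length in pixels is half the picture's height over the tangent of half this angle, whatever the lens; pixels are square), "cx", "cy" (the principal point, pixels), "R" (3x3) and "t" (3): a world point X has camera coordinates R X + t. Camera axes: x right, y down, z forward; pixel columns grow to the right and rows downward; lengths in m; the calibration is good to about 2 mm. A picture is of the moment at which its call begins. There is no depth.
A pose or a line that the arm cannot do raises Unreachable and nothing moves.
- hand_in(): hands the job in, once; it reports no verdict.
Trained networks look in a picture, given as the dict that the camera call returned (one of the last four; its "shot" number tells which), for a name from the list of things; names that differ only in an ending like _2 or _b are one class to them, and where a whole thing is asked for, a point or a joint stands for the part that bears it (a point fixed in the world has none). Each returns a list of dicts, best first, with "confidence" (0 to 1); they miss things now and then, are a little off and sometimes report something else, mostly with a low value. They report only what shows in the picture. A call takes as long as a camera call.
- trace(picture, target): "pixels" (420x560 bool, what is visible of it).
- mark_of(picture, target): "xyz" ([x, y, z] in m, in the coordinates of the camera as it stood for that picture, good to about 4 mm: a listed point, or the origin of a listed thing).
The state is a dict: "time_s": time; "qpos": joint angles; "dq": joint speeds; "tau": joint torques, N m; "ee_pos": TCP position; "orientation": TCP orientation; "contact_force": force on the tool from outside, world axes, zero at the start; "torque": the same for the moment, N m; "gripper_width": finger opening in m.
Only numpy, scipy, OpenCV 4.12 (cv2) and the standard library are available. Lean on these libraries where they do the work, as an engineer would, in place of code of your own. Each camera call takes 0.05 s, during which the arm holds its last target. There are 200 camera calls.

### The job

The lid of the bench steriliser hangs just clear of its rubber gasket. Fold the handle of the handwheel out until it stands fully upright and crank with it, clockwise, until the lid is down and snug on the gasket: stop when you feel the handle grow clearly heavier, before the gasket is crushed. Then fold the handle flat into the wheel again and let go, leaving the lid tight and the bottles and grow bags round about where they stand.

Things in the scene. Friction and masses are not known exactly. Their poses are not given: they have to be found in the camera images.
- steriliser: Round steel bench steriliser with a lid screwed down from a bridge, fixed to the bench; origin under its centre, on the wheel's upright axis, z up. Body 276 mm wide, 130 mm high, control panel at its -x side; bridge (36 mm wide, top at 200 mm) along y, on posts at y = +-152 mm, tops at 208 mm. Gauge and valves on the lid stay under 210 mm.
- wheel_hub (a point): Point on the handwheel's axis, level with the handle's hinge, 250 mm above the bench; turns with the wheel, which stays at its height, z up, x towards the hinge. Grey wheel, 160 mm over the rim: rim tube 17 mm thick at 71 mm radius, top 5.5 mm below this point; three thin spokes (one under the folded handle) and a 38 mm hub, tops 12 to 25 mm below. Stays where it is left.
- handle_hinge (a point): Centre of the handle's hinge, in a fork 26 mm wide on the rim, 70 mm from the wheel's axis. The handle folds about the line through it along the rim.
- handle_grip (a point): Point on the axis of the black round handle, 42 mm from its hinge. The handle is 20 mm thick from 12 to 66 mm from the hinge; its sleeve spins freely on a pin. x points along the handle to the hinge, y along the hinge's line. Folded, it lies level across the dished wheel, free end over the hub, both sides open; folded out it stands straight up on the rim.
- handle (a joint): Fold angle, rad: 0 folded flat inwards, 1.571 fully upright (stop). The hinge is stiff, 0.22 N m (about 5 N at point handle_grip), and stays where it is left; a push of over 5 N towards the wheel's axis folds the handle down.
- wheel (a joint): Turn of the handwheel, rad, growing clockwise seen from above (tightening); starts between 2.5 and 5. One turn lowers the lid by 5 mm; the wheel keeps its height. With the lid free it runs stiffly and evenly (7 N or so at the upright handle while moving, part of that when you pause) and stays where it is left, also when tight.
- lid: Steel lid, 262 mm wide, hung on a spindle in the wheel's axis; origin on that axis, 141.5 mm below its flat face. It starts 2.5 to 6.5 mm above the gasket, whose height varies and is not given: contact comes at wheel 8.3 to 10.5 rad and must be felt. From there the handle grows heavier by some 3 N per radian turned. Snug is 3 to 5 N more than with the lid free (150 to 600 N on the gasket); at 8 N more it is crushed.
- bottle_a_mid (a point): Bystander: capped culture bottle beside the steriliser, 86 mm wide, 147 mm tall, point half-way up.
- bottle_b_mid (a point): Bystander: a second such bottle on the other side.
- bag_a_mid (a point): Bystander: grow bag with a pale lumpy fungus, 100 mm wide, 185 mm tall, point half-way up.
- bag_b_mid (a point): Bystander: grow bag with a pale lumpy fungus, 92 mm wide, 165 mm tall, point half-way up.

How it is judged:
By the outcome, as a careful person would: the job done as asked, in the order asked, and still so for the second after the job is handed in, with the robot touching nothing.
It also fails if it takes over 72 s, if anything falls off the work surface, if the arm or the gripper's body presses on something with over 40 N, if the wrist force passes 120 N, or if a joint passes its speed limit or range.

## Working session

There is one attempt and no reset: what is moved stays moved. The work goes in short steps, each a Python script; the robot and the scene stay as the last script left them, time stands still between calls to the robot, and variables do not carry over. Pictures are saved under pics/ and viewed, about 8 in all and at most 12, crops included, and the job is handed in when it is done.

```bash
mkdir -p pics; cat > h.py <<'E'
import numpy as np, cv2
from station import *
def world(p,xyz): return np.array(p["R"]).T@(np.array(xyz)-np.array(p["t"]))
E
python3 - <<'E'
from h import *
ps={n:snapshot(n) for n in("side","top")}
for n,p in ps.items():
    cv2.imwrite(f"pics/{n}0.png",p["frame"])
    for k in ["steriliser","wheel_hub","handle_hinge","handle_grip","lid","bottle_a_mid","bag_a_mid"]:
        for m in mark_of(p,k)[:3]: print(n,k,round(m["confidence"],2),world(p,m["xyz"]).round(4))
cv2.imwrite("pics/both0.png",cv2.resize(np.vstack([ps["side"]["frame"],ps["top"]["frame"]]),None,fx=.71,fy=.71))
o=get_obs();print(o["time_s"],o["ee_pos"],o["orientation"],o["gripper_width"],o["contact_force"])
E
```

```text
side wheel_hub 0.77 [0.5169 0.001  0.2543]
side handle_hinge 0.43 [0.5001 0.0716 0.2536]
side handle_grip 0.54 [0.5098 0.0362 0.2475]
side bottle_a_mid 0.92 [0.5106 0.234  0.0714]
side bag_a_mid 0.68 [ 0.5997 -0.4758  0.0901]
top steriliser 0.67 [ 0.4915 -0.6215  0.0828]
top wheel_hub 0.96 [0.5154 0.0069 0.2458]
top handle_hinge 0.58 [0.5022 0.0755 0.2531]
top handle_grip 0.53 [0.5064 0.0355 0.2482]
top bottle_a_mid 0.93 [0.5128 0.2363 0.0684]
top bag_a_mid 0.95 [ 0.5958 -0.4784  0.0929]
top bag_a_mid 0.6 [0.503  0.0724 0.2511]
0.8 [ 0.18331831 -0.51857867  0.23138118] [ 9.85598065e-01  1.69104838e-01 -1.89609104e-05  8.58133571e-05] 0.08577332120804622 [-0.14243784  1.23407263 -0.03516619]
```

View pics/both0.png

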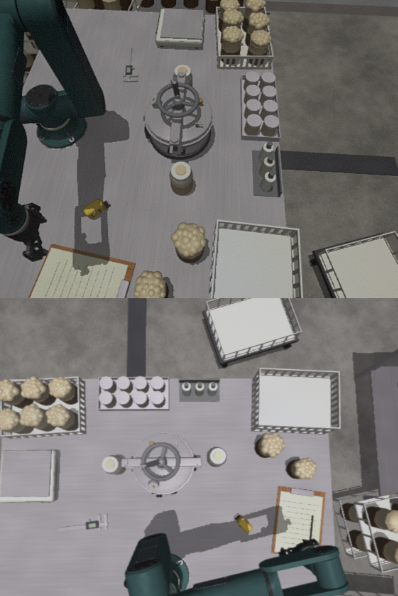

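The pictures show the wheel at about side (178,103) and top (160,458). Both cameras put the hub near (0.516, 0.004) and the handle at about 102°, folded inwards. Next I move above the handle.

```bash
cat >> h.py <<'E'
HUB=np.array([.516,.004]); 
def down(ang):  # tool down, jaw (y) axis at world angle ang
    a=(ang+np.pi/2)/2
    return np.array([np.cos(a),np.sin(a),0,0])
E
python3 - <<'E'
from h import *
th=np.deg2rad(102.5); g=HUB+.028*np.array([np.cos(th),np.sin(th)])
o=get_obs(); line_to([o["ee_pos"][0],o["ee_pos"][1],.40],speed=.3)
best=min((q for q in (down(th-np.pi/2),down(th+np.pi/2)) if inverse_kinematics([*g,.32],q) is not None),key=lambda q:abs(inverse_kinematics([*g,.32],q)[5]))
print(best,inverse_kinematics([*g,.32],best))
goto([*g,.40],best); line_to([*g,.30],speed=.2)
P=snapshot("side");T=snapshot("top");o=get_obs();print(o["time_s"],o["ee_pos"],o["qpos"],o["contact_force"])
for n,p in(("s",P),("t",T)):
    for k in ["wheel_hub","handle_hinge","handle_grip"]:
        for m in mark_of(p,k)[:1]: print(n,k,round(m["confidence"],2),world(p,m["xyz"]).round(4))
def crop(p):
    f=(420/2)/np.tan(np.deg2rad(p["vfov"]/2)); c=p["R"]@np.array([.516,.004,.25])+p["t"]; u,v=int(f*c[0]/c[2]+p["cx"]),int(f*c[1]/c[2]+p["cy"])
    v=max(v,75); return cv2.resize(p["frame"][v-70:v+70,u-65:u+65],None,fx=3,fy=3,interpolation=cv2.INTER_CUBIC)
cv2.imwrite("pics/pre.png",np.hstack([crop(P),crop(T)]))
E
```

```text
[0.62592347 0.77988448 0.         0.        ] [-4.96386226e-02 -5.64359327e-04  1.28770817e+00 -4.44089210e-16
  1.85444885e+00 -2.67804779e-01]
4.5417 [0.51076468 0.03109634 0.30232472] [-5.00198114e-02 -4.35146659e-03  1.32624115e+00 -1.54145182e-05
  1.81563693e+00 -2.67815542e-01] [-0.42536242 -0.65973475 -0.00585139]
s wheel_hub 0.98 [0.5171 0.0049 0.254 ]
s handle_grip 0.62 [ 0.5987 -0.4757  0.0881]
t wheel_hub 0.95 [0.5152 0.0095 0.2482]
```

View pics/pre.png

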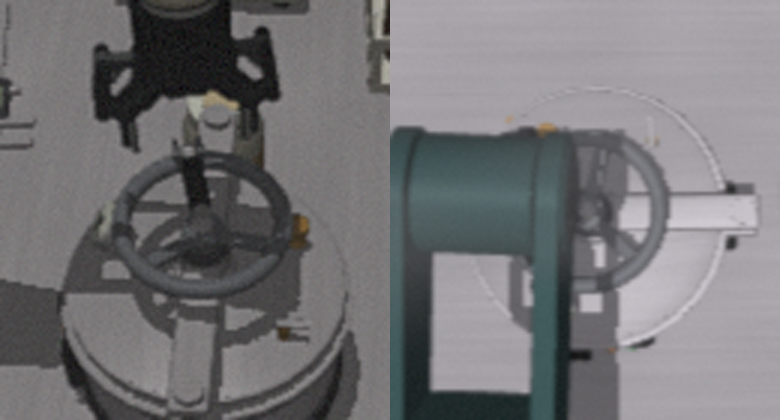

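The side crop shows the black handle folded from its hinge at (185,150) to the hub at (205,215), with the gripper straddling it from above. I'll descend, grip and fold it out.

```bash
sed -i 's/.516,.004\]/.516,.0055]/' h.py
python3 - <<'E'
from h import *
th=np.deg2rad(102.5); u=np.array([np.cos(th),np.sin(th)]); g=HUB+.028*u
def show(s):
    o=get_obs();print(s,round(o["time_s"],2),o["ee_pos"].round(4),o["contact_force"].round(1),round(o["gripper_width"],4))
    return o
line_to([*g,.239],speed=.1);o=show("down")
if abs(o["contact_force"]).max()<12:
    close(40);o=show("grip")
E
```

```text
down 5.6 [0.5102 0.0328 0.2396] [-0.2 -0.5 -0.7] 0.0852
grip 6.22 [0.5115 0.033  0.2395] [ 5.6  0.4 -0.5] 0.0185
```

```bash
cat >> h.py <<'E'
def show(s):
    o=get_obs();print(s,round(o["time_s"],2),o["ee_pos"].round(4),o["contact_force"].round(1),round(o["gripper_width"],4))
    return o
E
python3 - <<'E'
from h import *
th=np.deg2rad(102.5); u=np.array([np.cos(th),np.sin(th)])
g=get_obs()["ee_pos"][:2]; h=g+.042*u
for f in np.linspace(.12,1.62,12):
    line_to([*(h-.042*np.cos(f)*u),.239+.042*np.sin(f)],speed=.05)
    o=show(f"{f:.2f}"); 
    if abs(o["contact_force"]).max()>30: break
P=snapshot("side")
f_=210/np.tan(np.deg2rad(P["vfov"]/2)); c=P["R"]@np.array([*HUB,.27])+P["t"]; x,y=int(f_*c[0]/c[2]+P["cx"]),int(f_*c[1]/c[2]+P["cy"])
cv2.imwrite("pics/up.png",cv2.resize(P["frame"][max(0,y-70):y+70,x-70:x+70],None,fx=3.5,fy=3.5,interpolation=cv2.INTER_CUBIC))
for k in ["wheel_hub","handle_hinge","handle_grip"]:
    for m in mark_of(P,k)[:1]: print(k,round(m["confidence"],2),world(P,m["xyz"]).round(4))
E
```

```text
0.12 6.47 [0.5114 0.0333 0.2424] [ 4.7  0.4 -8. ] 0.0184
0.26 6.74 [0.5109 0.0348 0.2478] [  4.5   1.7 -10.3] 0.0184
0.39 7.01 [0.5105 0.0368 0.2531] [  5.4   1.5 -10.2] 0.0185
0.53 7.28 [0.5098 0.0393 0.2579] [  5.    1.8 -11.3] 0.0182
0.67 7.54 [0.5091 0.0425 0.2624] [  4.6   1.5 -10.7] 0.0183
0.80 7.81 [0.5082 0.046  0.2666] [  5.6   1.9 -11.9] 0.018
0.94 8.07 [0.5073 0.0499 0.2702] [  5.4   0.7 -13.1] 0.018
1.07 8.34 [0.5063 0.0544 0.2735] [  5.    0.1 -14.2] 0.0177
1.21 8.61 [0.5052 0.0593 0.2763] [  4.    0.4 -14.9] 0.0172
1.35 8.88 [0.5037 0.0645 0.2783] [  4.2  -1.2 -16.7] 0.0165
1.48 9.14 [0.5025 0.07   0.2805] [  2.5  -3.5 -14.6] 0.0133
1.62 9.41 [0.5027 0.0769 0.285 ] [ 0.5  0.1 -0.3] 0.0001
wheel_hub 0.65 [0.5184 0.0049 0.2541]
handle_hinge 0.57 [0.4993 0.0716 0.2519]
handle_grip 0.64 [0.5048 0.0532 0.2851]
```

View pics/up.png

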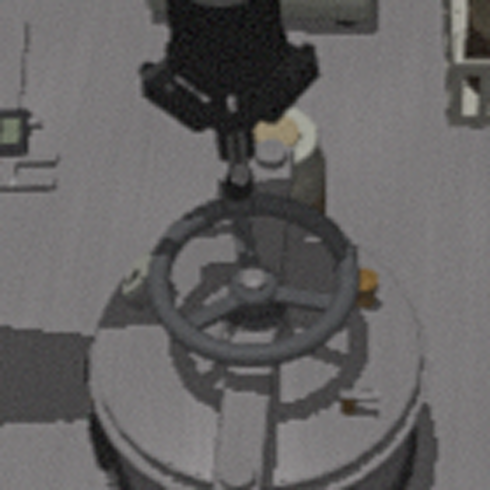

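The handle slipped out of the fingertips. At side crop (235,180) it is left about 60° up, with the shut fingers beyond it. I'll regrip deeper and finish the fold.

```bash
python3 - <<'E'
from h import *
th=np.deg2rad(102.5); u=np.array([np.cos(th),np.sin(th)])
h=np.array([.5024,.074])
o=get_obs(); line_to([*o["ee_pos"][:2],.345],speed=.3); release()
s=.045
def P(f,dz=-.019): return [*(h-s*np.cos(f)*u),.25+s*np.sin(f)+dz]
a=P(1.08); line_to([a[0],a[1],.345],speed=.2); line_to(a,speed=.15); show("at")
close(60); o=show("grip")
if o["gripper_width"]>.01:
    for f in np.linspace(1.14,1.571,5):
        line_to(P(f,-.021),speed=.05); o=show(f"{f:.2f}")
    e=P(1.571,-.021)
    for d in (.002,.004,.006):
        line_to([e[0]+d*u[0],e[1]+d*u[1],e[2]],speed=.03);o=show(d)
        if np.dot(o["contact_force"][:2],u)<-12: break
E
```

```text
at 11.67 [0.5072 0.0536 0.2715] [-0.   0.4  0.2] 0.0854
grip 12.29 [0.5067 0.0531 0.2712] [-2.3 -0.5  3.3] 0.0192
1.14 12.54 [0.5066 0.0533 0.2713] [-0.9 -7.2  5.5] 0.0188
1.25 12.79 [0.506  0.0554 0.2723] [  0.1 -11.6   3.9] 0.0188
1.36 13.04 [0.5052 0.0593 0.2734] [  0.7 -13.5   2.8] 0.0187
1.46 13.29 [0.504  0.0639 0.2742] [  0.2 -13.5   2.5] 0.0185
1.57 13.54 [0.503  0.0681 0.2746] [ -0.8 -15.    4.1] 0.0187
0.002 13.79 [0.5026 0.0699 0.2746] [  0.  -14.4   3.5] 0.019
```

```bash
python3 - <<'E'
from h import *
th=np.deg2rad(102.5); u=np.array([np.cos(th),np.sin(th)])
e=np.array([.5024,.074])
for d in (.004,.006,.008,.010,.012):
    line_to([*(e+d*u),.274],speed=.03);o=show(d)
    if np.dot(o["contact_force"][:2],u)<-24: break
P=snapshot("side")
f_=210/np.tan(np.deg2rad(P["vfov"]/2)); c=P["R"]@np.array([*HUB,.27])+P["t"]; x,y=int(f_*c[0]/c[2]+P["cx"]),int(f_*c[1]/c[2]+P["cy"])
cv2.imwrite("pics/up2.png",cv2.resize(P["frame"][max(0,y-70):y+70,x-70:x+70],None,fx=3.5,fy=3.5,interpolation=cv2.INTER_CUBIC))
E
```

```text
0.004 14.04 [0.5026 0.0703 0.2747] [  1.3 -18.4   3.5] 0.0186
0.006 14.29 [0.502  0.0734 0.2747] [  0.5 -16.4   2.4] 0.0188
0.008 14.54 [0.5013 0.0757 0.2744] [ -0.2 -16.5   2.7] 0.0189
0.01 14.79 [0.5009 0.0775 0.2743] [ -0.5 -16.3   2.4] 0.0184
0.012 15.04 [0.5009 0.0779 0.2743] [  0.6 -18.5   1.8] 0.0187
```

View pics/up2.png

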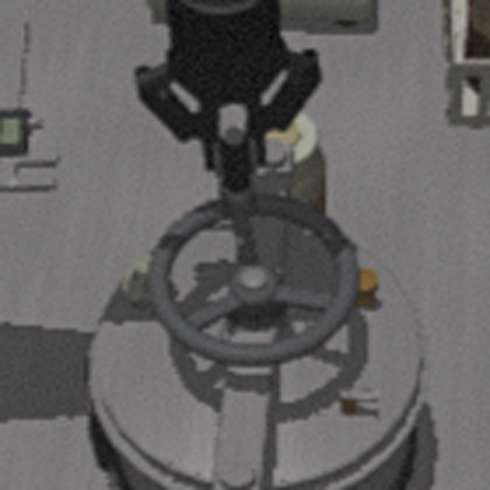

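```bash
python3 - <<'E'
from h import *
th=np.deg2rad(102.5); u=np.array([np.cos(th),np.sin(th)])
e=np.array([.5024,.074])
for d in (.014,.016,.018,.02):
    line_to([*(e+d*u),.274],speed=.03);o=show(d)
    if np.dot(o["contact_force"][:2],u)<-30: break
E
```

```text
0.014 15.34 [0.5005 0.0797 0.2742] [  0.9 -20.2   0.8] 0.0185
0.016 15.59 [0.4999 0.0826 0.2738] [  0.4 -18.7   0.2] 0.0184
0.018 15.84 [0.4999 0.0828 0.2737] [  2.  -21.6  -0.3] 0.0187
0.02 16.09 [0.4998 0.083  0.2737] [  1.8 -27.5  -0.5] 0.0187
```

```bash
python3 - <<'E'
from h import *
th=np.deg2rad(102.5); u=np.array([np.cos(th),np.sin(th)])
e=np.array([.5024,.074])
line_to([*(e+.010*u),.274],speed=.05);show("back")
release(); show("open")
for n in("side","top"):
    P=snapshot(n)
    for k in ["wheel_hub","handle_hinge","handle_grip"]:
        for m in mark_of(P,k)[:1]: print(n,k,round(m["confidence"],2),world(P,m["xyz"]).round(4))
    if n=="side":
        f_=210/np.tan(np.deg2rad(P["vfov"]/2))
        for X in ([.5024,.074,.25],[.5024,.074,.316],[.5,.082,.25],[.5,.082,.316]):
            c=P["R"]@np.array(X)+P["t"]; x,y=f_*c[0]/c[2]+P["cx"],f_*c[1]/c[2]+P["cy"]; print(X,x,y)
        x,y=int(x),int(y); print(x,y)
        cv2.imwrite("pics/up3.png",cv2.resize(P["frame"][max(0,y-40):y+60,x-50:x+50],None,fx=6,fy=6,interpolation=cv2.INTER_CUBIC))
E
```

```text
back 16.44 [0.5    0.0819 0.2738] [-2.4 -6.4  1.3] 0.0187
open 17.1 [0.5003 0.0839 0.274 ] [ 0.3 -0.2  0.1] 0.0851
side wheel_hub 0.8 [0.5187 0.0038 0.2546]
side handle_hinge 0.42 [0.4993 0.074  0.2516]
side handle_grip 0.53 [0.5008 0.0723 0.2898]
[0.5024, 0.074, 0.25] 246.23684497013537 115.6096106206494
[0.5024, 0.074, 0.316] 244.9009448514003 98.1296165237959
[0.5, 0.082, 0.25] 245.62594084257114 113.27289729478134
[0.5, 0.082, 0.316] 244.2630613996956 95.73446983237945
244 95
top wheel_hub 0.65 [0.5162 0.0073 0.2434]
```

View pics/up3.png

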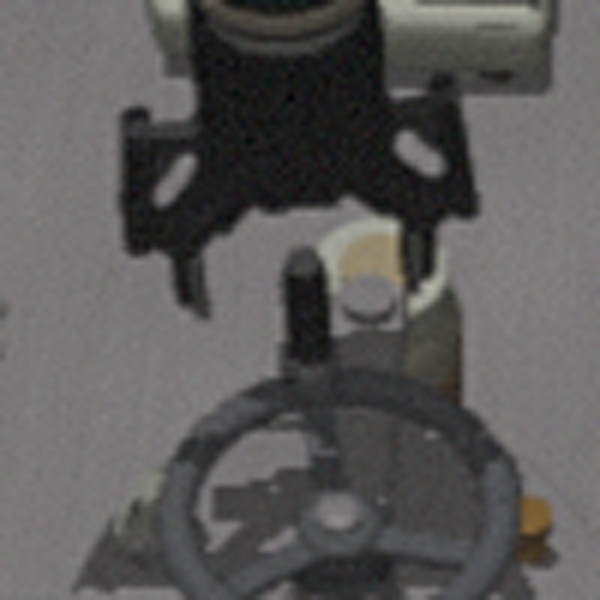

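The handle stands upright: its top is at full-frame (244,98), as predicted for a hinge at (0.502, 0.074). Next I regrip it centred and crank the first 3.3 rad, recording forces.

```bash
cat >> h.py <<'E'
import json,os
C=np.array([.5168,.0055])
def crank(n,step,st,log,speed=.08,z=.273,stop=None,v=True):
    """st: dict(th=commanded angle, r=commanded radius). Steps clockwise; force at each pause -> log"""
    for i in range(n):
        st["th"]-=step
        line_to([*(C+st["r"]*np.array([np.cos(st["th"]),np.sin(st["th"])])),z],speed=speed)
        o=get_obs(); d=o["ee_pos"][:2]-C; a=np.arctan2(d[1],d[0]); rr=np.hypot(*d)
        u=d/rr; t=np.array([u[1],-u[0]]); F=o["contact_force"][:2]; Fr,Ft=F@u,-F@t
        a=st["th"]+(a-st["th"]+np.pi)%(2*np.pi)-np.pi
        st["r"]+=np.clip(.00015*(Fr+1.5),-.0008,.0008)
        log.append([o["time_s"],st["th"],a,rr*1e3,Fr,Ft,o["contact_force"][2]])
        if v: print("t%.2f cmd%.2f act%.3f r%.1f Fr%.1f Ft%.1f Fz%.1f"%tuple(log[-1]), "rc%.1f"%(st["r"]*1e3))
        if abs(Fr)>20 or (stop and stop(log)): print("STOP");break
    json.dump([st,log],open("st.json","w"))
E
python3 - <<'E'
from h import *
p=[.502,.074]
line_to([*p,.273],speed=.1); close(40); o=show("grip")
d=o["ee_pos"][:2]-C
crank(19,np.deg2rad(10),dict(th=float(np.arctan2(d[1],d[0])),r=float(np.hypot(*d))),[])
E
```

```text
grip 18.37 [0.5016 0.0741 0.2732] [-1.5  0.1  0.2] 0.0188
t18.67 cmd1.61 act1.616 r70.6 Fr0.7 Ft2.8 Fz1.8 rc70.5
t18.97 cmd1.44 act1.436 r71.0 Fr1.7 Ft2.6 Fz1.6 rc71.0
t19.27 cmd1.26 act1.262 r71.4 Fr2.4 Ft2.0 Fz1.7 rc71.6
t19.58 cmd1.09 act1.086 r71.7 Fr0.6 Ft2.5 Fz2.6 rc71.9
t19.89 cmd0.92 act0.911 r72.0 Fr0.5 Ft1.7 Fz2.9 rc72.2
t20.20 cmd0.74 act0.738 r72.2 Fr0.9 Ft1.1 Fz3.3 rc72.6
t20.51 cmd0.57 act0.564 r72.4 Fr-1.9 Ft1.9 Fz3.4 rc72.5
t20.82 cmd0.39 act0.391 r72.5 Fr-1.7 Ft2.3 Fz3.9 rc72.5
t21.12 cmd0.22 act0.217 r72.5 Fr-2.5 Ft1.9 Fz3.5 rc72.4
t21.43 cmd0.04 act0.043 r72.4 Fr-2.1 Ft3.2 Fz4.4 rc72.3
t21.74 cmd-0.13 act-0.131 r72.2 Fr-2.0 Ft3.4 Fz4.8 rc72.2
t22.05 cmd-0.31 act-0.305 r72.0 Fr-3.7 Ft2.3 Fz4.9 rc71.9
t22.36 cmd-0.48 act-0.478 r71.7 Fr-4.3 Ft2.9 Fz5.4 rc71.5
t22.67 cmd-0.66 act-0.650 r71.3 Fr-4.9 Ft2.4 Fz5.6 rc70.9
t22.98 cmd-0.83 act-0.823 r70.9 Fr-3.5 Ft2.8 Fz4.6 rc70.6
t23.28 cmd-1.00 act-0.997 r70.5 Fr-5.6 Ft2.5 Fz5.6 rc70.0
t23.58 cmd-1.18 act-1.170 r70.0 Fr-4.0 Ft2.4 Fz4.2 rc69.6
t23.88 cmd-1.35 act-1.345 r69.6 Fr-4.1 Ft2.1 Fz3.7 rc69.3
t24.18 cmd-1.53 act-1.517 r69.2 Fr-5.0 Ft2.3 Fz3.9 rc68.7
```

```bash
python3 - <<'E'
s=open('h.py').read()
s=s.replace('''        o=get_obs(); d=o''','''        f=[]
        for _ in range(3): o=get_obs(); f.append(o["contact_force"]); hold(.03)
        o["contact_force"]=np.mean(f,0); d=o''')
open('h.py','w').write(s)
E
python3 - <<'E'
from h import *
st,log=json.load(open("st.json"))
crank(7,np.deg2rad(10),st,log,stop=lambda l:np.mean([x[5] for x in l[-2:]])>5)
E
```

```text
t24.55 cmd-1.70 act-1.689 r68.8 Fr-3.7 Ft2.8 Fz4.2 rc68.4
t24.95 cmd-1.88 act-1.866 r68.4 Fr-3.8 Ft2.4 Fz4.5 rc68.1
t25.35 cmd-2.05 act-2.043 r68.1 Fr-4.3 Ft2.8 Fz3.6 rc67.6
t25.75 cmd-2.23 act-2.218 r67.9 Fr-3.0 Ft2.9 Fz4.1 rc67.4
t26.15 cmd-2.40 act-2.395 r67.7 Fr-2.5 Ft2.6 Fz4.0 rc67.3
t26.55 cmd-2.57 act-2.571 r67.5 Fr-2.3 Ft2.4 Fz5.3 rc67.2
t26.95 cmd-2.75 act-2.745 r67.5 Fr-1.8 Ft3.0 Fz5.9 rc67.1
```

```bash
python3 - <<'E'
from h import *
st,log=json.load(open("st.json"))
crank(12,np.deg2rad(10),st,log,stop=lambda l:np.mean([x[5] for x in l[-2:]])>3.7)
E
```

```text
t27.35 cmd-2.92 act-2.918 r67.5 Fr-1.2 Ft2.8 Fz6.0 rc67.2
t27.75 cmd-3.10 act-3.091 r67.6 Fr-0.7 Ft2.5 Fz5.9 rc67.3
t28.15 cmd-3.27 act-3.263 r67.8 Fr-1.4 Ft2.4 Fz6.1 rc67.3
t28.55 cmd-3.45 act-3.435 r68.0 Fr-0.3 Ft2.7 Fz6.5 rc67.5
t28.95 cmd-3.62 act-3.607 r68.3 Fr-0.2 Ft2.4 Fz6.8 rc67.7
t29.35 cmd-3.80 act-3.779 r68.6 Fr0.3 Ft1.8 Fz7.1 rc67.9
t29.75 cmd-3.97 act-3.952 r68.9 Fr0.7 Ft2.6 Fz7.8 rc68.3
t30.15 cmd-4.15 act-4.125 r69.3 Fr1.1 Ft2.7 Fz8.3 rc68.6
t30.55 cmd-4.32 act-4.298 r69.7 Fr0.8 Ft2.3 Fz7.1 rc69.0
t30.95 cmd-4.49 act-4.471 r70.1 Fr1.7 Ft3.0 Fz7.7 rc69.5
t31.35 cmd-4.67 act-4.643 r70.5 Fr2.0 Ft2.5 Fz7.3 rc70.0
t31.75 cmd-4.84 act-4.816 r70.9 Fr1.5 Ft3.0 Fz6.9 rc70.4
```

```bash
python3 - <<'E'
from h import *
st,log=json.load(open("st.json"))
crank(9,np.deg2rad(10),st,log,stop=lambda l:np.mean([x[5] for x in l[-2:]])>3.7)
E
```

```text
t32.15 cmd-5.02 act-4.989 r71.3 Fr2.2 Ft3.2 Fz6.2 rc71.0
t32.56 cmd-5.19 act-5.161 r71.6 Fr1.9 Ft3.8 Fz6.8 rc71.5
t32.97 cmd-5.37 act-5.334 r71.9 Fr1.2 Ft4.6 Fz6.6 rc71.9
STOP
```

```bash
python3 - <<'E'
from h import *
st,log=json.load(open("st.json"))
crank(7,np.deg2rad(5),st,log,stop=lambda l:np.mean([x[5] for x in l[-2:]])>6.2)
E
```

```text
t33.32 cmd-5.45 act-5.413 r72.0 Fr0.6 Ft6.1 Fz7.3 rc72.2
t33.67 cmd-5.54 act-5.498 r72.2 Fr1.0 Ft6.0 Fz7.5 rc72.6
t34.02 cmd-5.63 act-5.584 r72.3 Fr-0.1 Ft6.5 Fz7.3 rc72.8
STOP
```

```bash
python3 - <<'E'
from h import *
st,log=json.load(open("st.json"))
crank(2,np.deg2rad(10),st,log,stop=lambda l:l[-1][5]>8)
E
```

```text
t34.42 cmd-5.80 act-5.764 r72.4 Fr0.8 Ft5.4 Fz6.9 rc73.2
t34.83 cmd-5.98 act-5.937 r72.5 Fr0.1 Ft6.6 Fz6.6 rc73.4
```

```bash
python3 - <<'E'
from h import *
st,log=json.load(open("st.json"))
crank(1,np.deg2rad(6),st,log)
p0=get_obs()["ee_pos"]; print("held",p0.round(4))
st["p0"]=p0.tolist(); json.dump([st,log],open("st.json","w"))
line_to([p0[0],p0[1],.273],speed=.03); show("relaxed")   # command = actual: lets off the tangential load
release(); show("open")
line_to([p0[0],p0[1],.35],speed=.2); close(40); o=show("raised")
P=snapshot("side");T=snapshot("top")
for n,p in(("s",P),("t",T)):
    for k in ["wheel_hub","handle_hinge","handle_grip"]:
        for m in mark_of(p,k)[:1]: print(n,k,round(m["confidence"],2),world(p,m["xyz"]).round(4))
f_=210/np.tan(np.deg2rad(P["vfov"]/2)); c=P["R"]@np.array([*HUB,.29])+P["t"]; x,y=int(f_*c[0]/c[2]+P["cx"]),int(f_*c[1]/c[2]+P["cy"])
cv2.imwrite("pics/tight.png",cv2.resize(P["frame"][max(0,y-60):y+60,x-60:x+60],None,fx=5,fy=5,interpolation=cv2.INTER_CUBIC))
E
```

```text
t35.18 cmd-6.08 act-6.036 r72.4 Fr-0.2 Ft7.6 Fz7.1 rc73.6
held [0.587  0.0233 0.2731]
relaxed 35.48 [0.5868 0.024  0.2732] [2.  1.4 6.3] 0.019
open 36.14 [0.587  0.0233 0.273 ] [ 0.7 -0.3  0.4] 0.0856
raised 37.44 [0.587  0.0233 0.3501] [-0.3  1.1 -0.5] -0.0
s wheel_hub 0.96 [0.519  0.0046 0.2513]
s handle_hinge 0.49 [0.5852 0.0209 0.2515]
s handle_grip 0.51 [0.5858 0.0223 0.2888]
t wheel_hub 0.89 [0.5163 0.0081 0.2446]
```

View pics/tight.png

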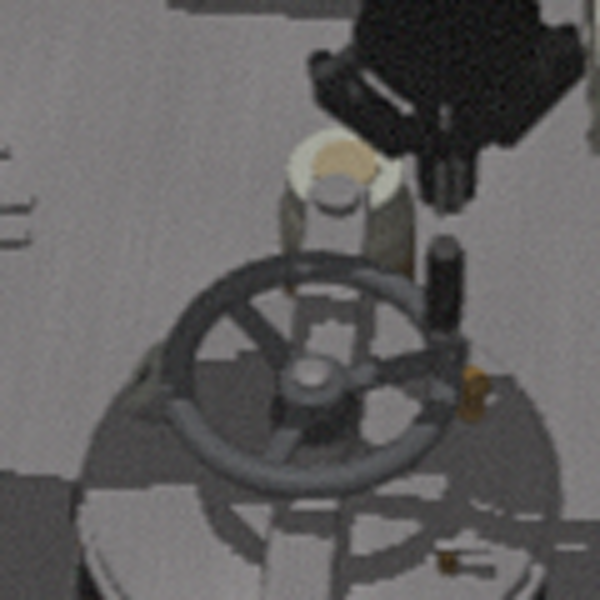

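The handle stands upright at crop (445,285) on the +x side, with the shut fingers just above it. Now I push it flat with the back of the shut fingers.

```bash
python3 - <<'E'
from h import *
u=np.array([np.cos(.253),np.sin(.253)]); H=np.array([.587,.0237])
def tcp(r,z): return [*(H+(r-.07)*u),z]
s=.05;W=.015
line_to(tcp(.112,.35),speed=.3); line_to(tcp(.112,.30),speed=.2); show("out")
for f in np.linspace(np.pi/2,0,13):
    line_to(tcp(.07-s*np.cos(f)+.010*np.sin(f)+W,.25+s*np.sin(f)+.010*np.cos(f)),speed=.06)
    o=show(f"{f:.2f}")
    if np.linalg.norm(o["contact_force"])>25: print("BREAK");break
P=snapshot("side")
f_=210/np.tan(np.deg2rad(P["vfov"]/2)); c=P["R"]@np.array([*HUB,.27])+P["t"]; x,y=int(f_*c[0]/c[2]+P["cx"]),int(f_*c[1]/c[2]+P["cy"])
cv2.imwrite("pics/fold.png",cv2.resize(P["frame"][max(0,y-60):y+60,x-60:x+60],None,fx=5,fy=5,interpolation=cv2.INTER_CUBIC))
E
```

```text
out 38.53 [0.6268 0.034  0.2999] [ 0.2  0.1 -0. ] -0.0001
1.57 38.97 [0.6112 0.0299 0.3015] [-0.1 -0.3 -0.4] 0.0001
1.44 39.23 [0.605  0.0283 0.3013] [1.  0.1 1.3] 0.0004
1.31 39.48 [0.5983 0.0266 0.3011] [2.2 0.6 1. ] 0.0002
1.18 39.74 [0.5917 0.0249 0.3001] [1.4 0.4 1.8] -0.0001
1.05 40.0 [0.5854 0.0233 0.2985] [0.7 0.3 1.9] -0.0002
0.92 40.26 [0.5794 0.0217 0.296 ] [ 1.3 -0.   3.4] 0.0002
0.79 40.52 [0.5739 0.0203 0.2925] [ 1.2 -0.3  2.8] -0.0002
0.65 40.77 [0.5689 0.019  0.2887] [0.6 0.2 3.8] -0.0004
0.52 41.03 [0.5641 0.0177 0.284 ] [-0.4 -0.4  4.4] -0.0005
0.39 41.29 [0.5599 0.0167 0.2786] [-0.1  0.4  4.7] 0.0001
0.26 41.55 [0.5564 0.0158 0.2725] [-1.1 -0.4  4.7] 0.0
0.13 41.81 [0.5541 0.0153 0.266 ] [-2.6 -0.6  3.1] 0.0003
0.00 42.07 [0.5529 0.0149 0.2598] [-1.2 -0.5  4.6] 0.0003
```

View pics/fold.png

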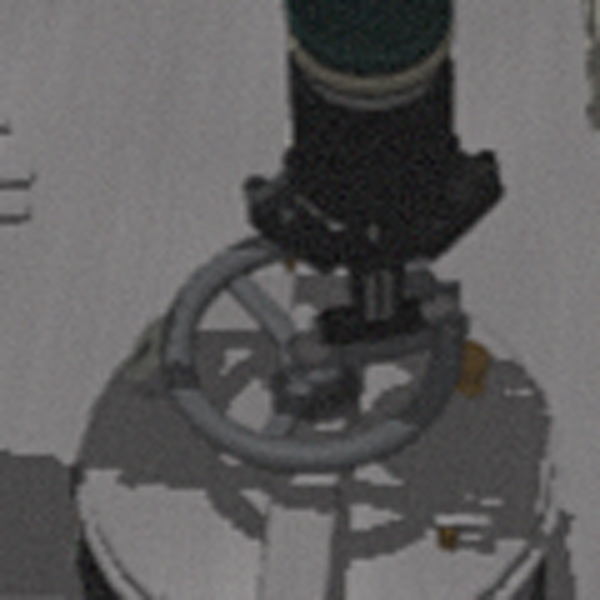

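The handle lies nearly level, from (450,310) to (310,345). I'll press it down to the stop, then retreat and look.

```bash
python3 - <<'E'
from h import *
p=get_obs()["ee_pos"]
for d in range(1,9):
    line_to([p[0],p[1],.2598-.0015*d],speed=.03); o=show(d)
    if o["contact_force"][2]>15: break
line_to([p[0],p[1],.40],speed=.25); line_to([.40,-.30,.40],speed=.4); hold(.3); o=show("away")
P=snapshot("side");T=snapshot("top")
for n,p in(("s",P),("t",T)):
    for k in ["wheel_hub","handle_hinge","handle_grip","bottle_a_mid","bag_a_mid"]:
        for m in mark_of(p,k)[:2]: print(n,k,round(m["confidence"],2),world(p,m["xyz"]).round(4))
def crop(P):
    f_=210/np.tan(np.deg2rad(P["vfov"]/2)); c=P["R"]@np.array([*HUB,.25])+P["t"]; x,y=int(f_*c[0]/c[2]+P["cx"]),int(f_*c[1]/c[2]+P["cy"]);y=max(y,60)
    return cv2.resize(P["frame"][y-60:y+60,x-60:x+60],None,fx=3.3,fy=3.3,interpolation=cv2.INTER_CUBIC)
cv2.imwrite("pics/end.png",np.hstack([crop(P),crop(T)]))
E
```

```text
1 42.37 [0.553  0.0148 0.2596] [-3.  -0.9  7.7] -0.0002
2 42.62 [0.5531 0.0147 0.2595] [-3.7 -0.8 11.9] -0.0
3 42.87 [0.5531 0.0146 0.2593] [-6.  -0.9 14.5] 0.0003
4 43.12 [0.5531 0.0145 0.2591] [-7.2 -1.9 19.1] -0.0002
away 45.17 [ 0.4007 -0.2989  0.4002] [-0.1  0.4 -0.3] -0.0
s wheel_hub 0.82 [0.5192 0.0048 0.2532]
s handle_hinge 0.56 [0.5826 0.0233 0.2477]
s handle_hinge 0.21 [0.5189 0.0043 0.2541]
s handle_grip 0.55 [0.5444 0.0152 0.2506]
s bottle_a_mid 0.87 [0.5113 0.2327 0.0708]
s bag_a_mid 0.64 [ 0.5984 -0.4761  0.0908]
t wheel_hub 0.9 [0.5153 0.0069 0.2434]
t handle_hinge 0.73 [ 0.547  -0.2391  0.0714]
t handle_hinge 0.5 [0.5858 0.0234 0.254 ]
t handle_grip 0.68 [0.5415 0.0117 0.2519]
t bottle_a_mid 0.9 [0.5139 0.2379 0.0686]
t bottle_a_mid 0.18 [0.5165 0.0055 0.2444]
```

View pics/end.png

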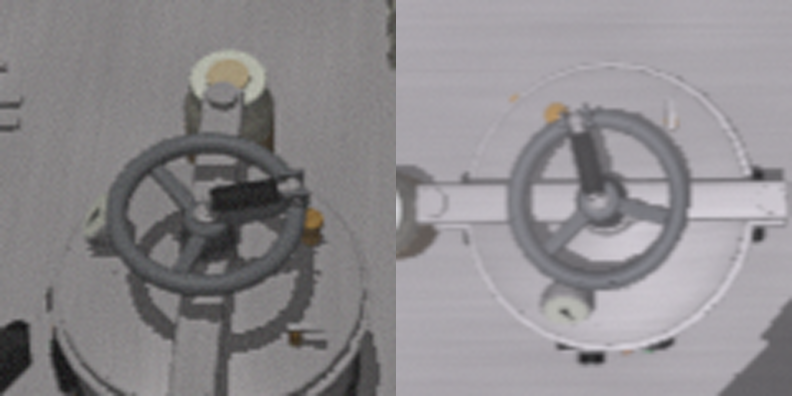

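The handle is flat (side crop (285,190) to (215,200)), the hinge is where I left it, and the bottles and bags have not moved.

```bash
python3 -c "
from h import *
print(hand_in(), get_obs()['time_s'])"
```

```text
the job is handed in; nothing more can be done
the job is handed in; nothing more can be done
```

The job is handed in, after about 45 s on the robot's clock. The lid should be snug on the gasket and the handle is folded flat. I judged the tightness by feel at pauses, not by direct measurement.

- **Folding out:** The first grip slipped off at about 60°. I regripped deeper and pushed the handle to its upright stop. The camera confirmed it was upright.
- **Cranking:** I turned the wheel about 7.8 rad clockwise. With the lid free, the handle force at pauses was steady at about 2.6 N. It began to rise after about 6.65 rad.
- **Tightness:** I stopped about 1.15–1.2 rad past contact. The given 3 N per radian puts that at about 3.5 N more than with the lid free. The pause readings gave about 4 N in the last 10° steps and 5.0 N after the final 6° step. Shorter steps read higher, so I trusted the 10° trend. That puts it within the 3–5 N range, though the last single reading was at the upper edge.
- **Folding flat:** I pushed the handle down to its stop with the shut fingers and about 19 N at most, then backed away.
- **Last checks:** The handle was level and the hinge was where cranking left it. The marks for one bottle and one bag came out within a few mm of their starting positions. I did not measure the other bottle and bag separately, but nothing touched them. The top camera's best guess for the hinge, near (0.55, -0.24), was a false report; its second guess matched the side view.

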